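# Bring the solid roller to the start bar of the rolling ramp and hold it ready

## Robot

A 6-joint arm with a two-finger parallel gripper is mounted at the origin on the work surface. World frame = base frame: x ahead of the robot, y to its left, z up, the work surface at z = 0. Lengths are in m, angles in rad, forces in N, time in s.
With the tool pointing down it reaches from about 0.35 to 0.775 m from the base axis. Payload 5.5 kg.
Tool frame: the origin (TCP) lies at the very end of the fingers, on their centre line; the grasp point (between the pads) lies 19 mm behind it; z points along the fingers, y is the line along which they close (so a half turn about z gives the same grasp; the last joint's range is limited). The gripper opens to 85 mm and grips with 20 to 120 N. Pads are 22 mm wide; open, the fingers measure 114 mm over their backs; the gripper's body (76 mm by 85 mm) begins 54 mm behind the grasp point. The pads swing forward as they close: fully open they stand 13 mm farther back than shut.
Start: joints at [1.161, 0.313, 0.046, 1.304, 0, 1.431], TCP at [0.153, 0.554, 0.231] pointing down, gripper open.
Joint ranges: [-2.76, 2.76], [-0.86, 1.69], [-1.03, 1.26], [-2.2, 2.34], [-1.47, 1.5], [-3.14, 3.14]. Speed limits (rad/s): [2.57, 2.57, 3.14, 3.14, 3.14, 3.14].

## Interface

Orientations are given as a unit quaternion [w, x, y, z].
In Python, from workcell import env, cams, ticket, spotter gives the robot as it stands.
- The arm moves only by the tool jog_arm, never from a script. Its argument "increments" is a list that holds one entry, the list of rows, each a list of 7 numbers: the shift along the tool's x, y, z in units of 0.25 m (1.0 is 0.25 m), then the turn, a rotation vector about the tool's x, y, z in units of 180 degrees (1.0 is 180 degrees), then the closure in counts, from 0 (fully open) to 255 (shut). A call has 1 to 20 rows; each row shifts and turns the commanded pose from where the row before left it, along the tool's axes as they then stand; what a row does not reach is not made up. A row lasts 1/10 s, in which the tool goes at most 50 mm and 8.59 degrees, less where a joint would pass 70% of its speed; a pose out of reach is approached as far as the arm can. A call with a number of a shift or a turn outside -1 to 1 is refused whole. A call with a gripper value outside its range is refused whole. The fingers move at their own pace and stop on an object; "force" is the grip in N (left out, the last holds). Time passes only in rows, so rows that do not move let the fingers close. It gives the time, the measured TCP pose, the force, the opening and the grip force at its end, in the units of the state.
- env.get_state(): the state, without advancing time (a new reading comes with each control period).
- cams.read_camera(name): name is "side" or "top" or "wrist"; returns a dict with "pixels" (400x640x3 uint8, red, green, blue), "fx", "fy", "cx", "cy" (pixels), "xyz" and "attitude" of the camera in the world; the wrist camera has in their place "mount" (4x4, takes a point from camera to tool coordinates, whose origin is the TCP and whose axes are the flange's). Camera axes: x right, y down, z forward; pixel columns grow to the right and rows downward; lengths in m; the calibration is good to about 2 mm. The wrist camera is an equidistant fisheye: a pixel r from the principal point sees the ray r / f radians off the axis. A picture is of the moment at which its call begins: read the wrist's pose just before it. There is no depth.
- ticket.hand_in(): hands the job in; it is judged then, once.
Trained networks look in the newest picture that a camera, given by its name, has taken for a name from the list of things; names that differ only in an ending like _2 or _b are one class to them, and where a whole thing is asked for, a point or a joint stands for the part that bears it (a point fixed in the world has none). Each returns a list of dicts, best first, with "conf" (0 to 1); they miss things now and then, are a little off and sometimes report something else, mostly with a low value. They report only what shows in the picture. A call takes as long as a camera call.
- spotter.find_in(target, camera): "uv" ([column, row] in pixels, amid what is visible of it).
- spotter.cut_out(target, camera): "region" (400x640 bool, what is visible of it) and "uv" ([column, row] in pixels, amid what is visible of it).
- spotter.landmark_of(target, camera): "uv" ([column, row] in pixels: a listed point, or the origin of a listed thing).
The state is a dict: "clock": time; "joint_pos": joint angles; "qvel": joint speeds; "tau": joint torques, N m; "tcp_pos": TCP position; "orientation": TCP orientation; "wrist_force": force on the tool from outside, world axes, zero at the start; "ft_torque": the same for the moment, N m; "finger_gap": finger opening in m; "grip_force": force on a finger pad.
Only numpy, scipy, OpenCV 4.12 (cv2) and the standard library are available. Lean on these libraries where they do the work, as an engineer would, in place of code of your own. Each camera call takes 0.05 s, during which the arm holds its last target. There are 200 camera calls.

## Task

Get the rolling experiment ready for its timed run: with your fingertips, gently and steadily push the blue solid roller from the foot of the ramp up its lane until it rests squarely against the start bar, without lifting it off the ramp, shoving the clamped bar along, or letting the roller get away from you and run back down. Finish while still holding it against the bar with the fingers, since it rolls off as soon as it is let go. Leave the brass tube at the foot of the other lane and do not disturb the other things on the table.

Things in the scene. Friction and masses are not known exactly. Their poses are not given: they have to be found in the camera images.
- track: White inclined board of a two-lane ramp, 480 x 230 mm, fixed, sloping 0.15 rad. Origin: middle of its length and width, on the running surface, 52 mm above the table. x points uphill along the slope, y across, z out of the surface. Lane centre lines at y = +-55.5 mm; lanes 103 mm wide between rails 12 mm high. Light-gate heads at x = -90 and +30, y = +-124 mm stand 34 mm above the surface.
- gap_left (a point): Foot of the lane at track y = +55.5 mm: the point on the running surface midway between its two rubber bumper studs, at track x = -181 mm. The studs are 12 mm thick, 22 mm high, 42 mm either side of this point across the lane, leaving a gap 72 mm wide for fingers to go in behind a roller. Downhill of them the bare board runs on for 59 mm.
- gap_right (a point): The same point and studs at the foot of the lane at track y = -55.5 mm.
- roller: Solid metal cylinder, blue with bare aluminium ends, 50 mm diameter, 96 mm long, 0.35 to 0.65 kg, across one lane (which varies) against the studs at its foot, axis at about track x = -150 mm. Origin: middle of its axis, 25 mm above the running surface; y is the cylinder's axis, x and z turn as it rolls. It rolls easily: let go on the slope, it runs back. Pushing it up takes 2 to 5 N.
- tube: Hollow brass tube of the same outer size (50 mm diameter, 96 mm long), lying at the foot of the other lane against its studs. Origin at the middle of its axis. To be left there.
- start_bar: Aluminium bar with a black rubber pad over each lane, clamped across the rails at track x = 100 to 170 mm (varies). Origin: on the pads' flat downhill face, mid-width, at running-surface level; axes as track. Pads span 17 to 37 mm above the surface, bar top 38, clamp screws 100 mm either side of the middle 47 mm. Roller at the bar: axis 25 mm downhill of origin. Slips above about 60 N.
- power_bank: Dark grey power bank, 145 x 65 x 50 mm, loose on the table at the left. Origin under its centre. Leave alone.
- carton: Small yellow and red carton, 64 mm cube, loose on the table between the robot and the ramp, to the left. Origin under its centre. Leave alone.
- steel_weight: Steel slotted-weight style cylinder with a knob, 40 mm diameter, 58 mm high, loose beside the foot of the ramp, to the right. Origin under its centre. Leave alone.
- mug: Blue mug, 80 mm across and 95 mm high, loose between the robot and the ramp, to the right. Origin under its centre. Leave alone.
- tile_left: Grey square tile, 42 x 42 x 14 mm, in the blue tray on the white play board at the right side. Origin under its centre. Leave alone.
- tile_right: Grey square tile, 42 x 42 x 14 mm, in the red tray on the white play board at the right side. Origin under its centre. Leave alone.

How it is judged:
On the way:
1. the roller has been pushed at least 90 mm up its lane, with the fingers on it (x of roller in the frame of track above -0.06 m and contact force between the fingers and roller above 0.05 N).
At the end, for the whole second after the job is handed in: The roller touches the start bar (its axis within 28 mm of the bar's face, square to the lane within 0.1 rad), lies on the running surface and is at rest, and the fingers are touching it and keep it there; the bar has not been shifted by 4 mm or more, and the tube is within 20 mm of where it lay (x of roller in the frame of start_bar above -0.028 m and contact force between roller and start_bar above 0.2 N and contact force between the fingers and roller above 0.2 N and z of roller in the frame of track below 0.031 m and angle between the y axis of roller and the y axis of track, either way round below 0.1 rad and linear speed of roller below 0.02 m/s and distance of start_bar from where it was at the start of the episode below 0.004 m and distance of tube from where it was at the start of the episode below 0.02 m); the arm keeps its last pose, push and grip.
It fails at once if the roller got away: it moved faster than 0.35 m/s, as it does when it is let go and runs back, or is knocked (linear speed of roller above 0.35 m/s).
It fails at once if the roller was lifted more than 10 mm off the running surface or left the ramp (z of roller in the frame of track above 0.035 m or z of roller in the frame of track below 0.01 m).
It fails at once if the clamped start bar was shoved 4 mm or more out of place (distance of start_bar from where it was at the start of the episode above 0.004 m).
It fails at once if the brass tube was moved more than 20 mm (distance of tube from where it was at the start of the episode above 0.02 m).
It fails at once if another thing on the table was moved more than 30 mm (distance of any of power_bank, carton, steel_weight, mug, tile_left, tile_right from where it was at the start of the episode above 0.03 m).
It also fails if it takes over 48 s, if anything falls off the work surface, if the arm or the gripper's body presses on something with over 40 N, if the wrist force passes 120 N, or if a joint passes its speed limit or range.

## Working session

There is one attempt and no reset: what is moved stays moved. The work goes in short steps, Python scripts to look and compute and a tool call to move; the robot and the scene stay as the last step left them, time stands still between calls to the robot, and variables do not carry over. Pictures are saved under pics/ and viewed, at most 10 in all, crops included, and the job is handed in when it is done.

Besides the shell and the picture viewer there is one more tool, called after ">>>" by a JSON object that holds its "op" and its "data". jog_arm: Moves the arm, as the interface text tells. Shifts and turns lie within -1 to 1; 1 stands for 0.25 m of shift or 180 degrees of turn. Its arguments: {"type":"object","properties":{"increments":{"type":"array"},"force":{"type":"number"}},"required":["increments"]}

```bash
mkdir -p pics; cat > h.py <<'E'
import numpy as np, cv2
from scipy.spatial.transform import Rotation as R
from workcell import env,cams,ticket,spotter
def q2R(q): return R.from_quat([q[1],q[2],q[3],q[0]]).as_matrix()
def att(a):
    a=np.array(a,float)
    return a if a.shape==(3,3) else q2R(a)
def ray(c,uv):
    d=att(c['attitude'])@np.array([(uv[0]-c['cx'])/c['fx'],(uv[1]-c['cy'])/c['fy'],1.])
    return np.array(c['xyz']),d/np.linalg.norm(d)
def tri(rs):
    A=sum(np.eye(3)-np.outer(d,d) for _,d in rs); b=sum((np.eye(3)-np.outer(d,d))@o for o,d in rs)
    p=np.linalg.solve(A,b); return p,[np.linalg.norm(np.cross(p-o,d)) for o,d in rs]
def onz(r,z): o,d=r; return o+d*(z-o[2])/d[2]
def proj(c,P):
    p=att(c['attitude']).T@(np.array(P)-np.array(c['xyz'])); return [c['fx']*p[0]/p[2]+c['cx'],c['fy']*p[1]/p[2]+c['cy']]
E
python3 - <<'E'
from h import *
np.set_printoptions(precision=4,suppress=True)
s=env.get_state(); print(s['tcp_pos'],s['orientation'],s['finger_gap'],s['wrist_force'])
C={n:cams.read_camera(n) for n in('side','top')}
for n in C:
    c=C[n];print(n,c['fx'],c['cx'],c['cy'],c['xyz'],c['attitude'])
    cv2.imwrite(f'pics/{n}0.png',c['pixels'][:,:,::-1])
for t in ['track','gap_left','gap_right','roller','tube','start_bar','carton','mug','steel_weight','power_bank']:
    r={}
    for n in C:
        l=spotter.landmark_of(t,n)
        if l: r[n]=ray(C[n],l[0]['uv']); print(t,n,np.round(l[0]['uv'],1),round(l[0]['conf'],2))
    if len(r)==2: print('   ',*tri(list(r.values())))
E
```

```text
[0.1531 0.5537 0.2304] [-0.0002  0.1345  0.9909 -0.0009] 0.08551937399990504 [-0.5544 -0.2418  0.3751]
side 391.90671036803207 323.08628787811534 197.94044571864305 [-0.0283 -0.7352  0.8873] [-0.3827  0.8727 -0.2817  0.1122]
top 362.8037222721284 318.33866411355365 202.48831498004753 [ 0.304  -0.0106  1.1611] [ 0.0539 -0.6949  0.7146 -0.06  ]
track side [336.3 193.1] 0.89
track top [313.3 188.3] 0.68
    [ 0.5243 -0.0062  0.0562] [np.float64(0.0048025058798506284), np.float64(0.004802505879850703)]
gap_left side [355.4 241.9] 0.93
gap_left top [365.1 213.5] 0.83
    [ 0.4552 -0.1732  0.0225] [np.float64(0.006165282209642032), np.float64(0.0061652822096419525)]
gap_right side [386.1 228.5] 0.63
gap_right top [369.5 174.9] 0.78
    [ 0.5718 -0.1888  0.0212] [np.float64(0.003524644696722206), np.float64(0.0035246446967222575)]
roller side [385.2 220.2] 0.88
roller top [362.2 174.8] 0.68
    [ 0.5764 -0.1675  0.0333] [np.float64(0.0038039996721374657), np.float64(0.0038039996721376352)]
tube side [352.5 230.2] 0.81
tube top [359.9 206. ] 0.69
    [ 0.4698 -0.1513  0.0458] [np.float64(0.0009712931132258109), np.float64(0.0009712931132257623)]
start_bar side [320.2 174. ] 0.56
start_bar top [276.6 183.7] 0.66
    [0.543  0.1084 0.0491] [np.float64(0.00536772820190242), np.float64(0.005367728201902608)]
carton side [224.7 190. ] 0.84
carton top [216.8 274.8] 0.91
    [ 0.2689  0.3084 -0.0222] [np.float64(0.0025262643200601887), np.float64(0.0025262643200601987)]
mug top [394.8 270.9] 0.72
steel_weight side [470.9 255. ] 0.81
power_bank side [243.5 136.5] 0.58
power_bank top [146.2 216.6] 0.75
    [0.4589 0.5299 0.0044] [np.float64(0.0027132403210889757), np.float64(0.0027132403210890416)]
```

```bash
python3 - <<'E'
import cv2
a=cv2.imread('pics/side0.png')[80:330,180:500];b=cv2.imread('pics/top0.png')[80:330,140:460]
cv2.imwrite('pics/v1.png',cv2.resize(a,(800,600)) if 0 else cv2.resize(a,None,fx=2.4,fy=2.4,interpolation=2))
cv2.imwrite('pics/v2.png',cv2.resize(b,None,fx=2.4,fy=2.4,interpolation=2))
E
```

```text
(no output)
```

View pics/v1.png

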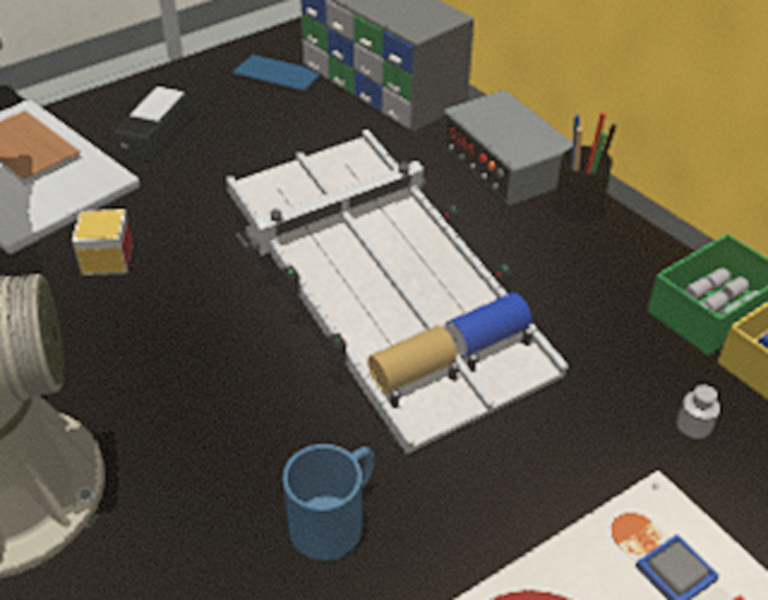

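View pics/v2.png

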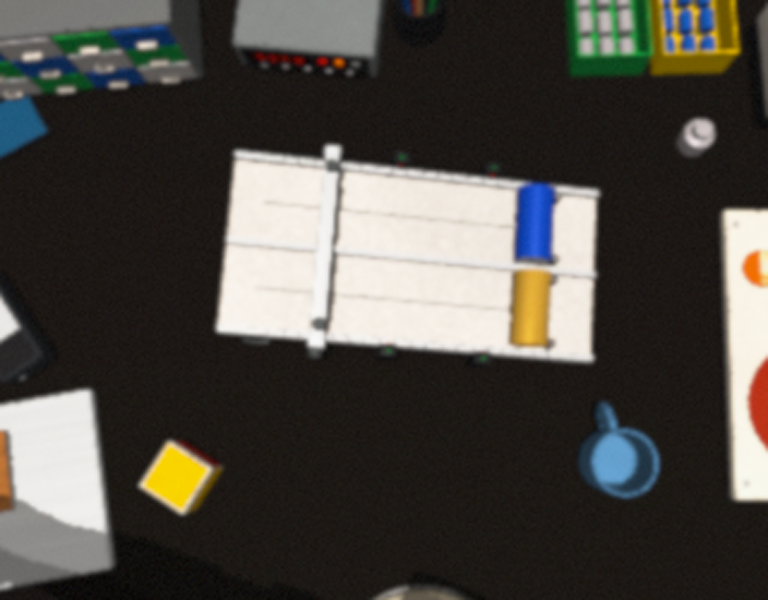

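The track rises toward world +y. The blue roller is in the far (right) lane and the tube in the near (left) lane. The bar sits at about column 320 in the top crop. Next I fit the track pose.

```bash
cat > fit.py <<'E'
from h import *
from scipy.optimize import least_squares
np.set_printoptions(precision=4,suppress=True)
C={n:cams.read_camera(n) for n in('side','top')}
hw=lambda u,v,ox,oy:(ox+u/2.4,oy+v/2.4)
obs=[]
for t in ['track','gap_left','gap_right','roller','tube','start_bar']:
    for n in C:
        l=spotter.landmark_of(t,n)
        if l and l[0]['conf']>.5: obs.append((t,n,l[0]['uv'],1))
for x,y,u,v in [(240,-115,235,152),(-240,-115,600,190),(-240,115,593,361),(240,115,217,332)]:
    obs.append(((x/1e3,y/1e3,.012),'top',hw(u,v,140,80),1))
for x,y,u,v in [(240,115,230,178),(240,-115,367,133),(-240,-115,566,368),(-240,115,410,447)]:
    obs.append(((x/1e3,y/1e3,.010),'side',hw(u,v,180,80),1))
def T(p): return R.from_euler('zy',[p[2],-.15]).as_matrix(),np.array([p[0],p[1],p[3]])
def loc(t,p): return {'track':(0,0,0),'gap_left':(-.181,.0555,0),'gap_right':(-.181,-.0555,0),'roller':(p[5],-.0555,.025),'tube':(-.150,.0555,.025),'start_bar':(p[4],0,0)}[t] if isinstance(t,str) else t
def res(p):
    M,o=T(p); r=[]
    for t,n,uv,w in obs: r+=list(w*(np.array(proj(C[n],M@np.array(loc(t,p))+o))-uv))
    return r+[(p[3]-.052)/.002]
s=least_squares(res,[.524,-.006,1.57,.052,.12,-.15],loss='soft_l1');p=s.x
print(p); r=np.array(s.fun[:-1]).reshape(-1,2)
for o,e in zip(obs,r): print(o[0],o[1],e)
np.save('p.npy',p)
E
python3 fit.py
```

```text
[ 0.5315 -0.0054  1.4522  0.0466  0.1087 -0.1604]
track side [ 4.5365 -1.6664]
track top [-0.0308 -0.0499]
gap_left side [ 0.0089 -2.5929]
gap_left top [0.4475 1.2702]
gap_right side [ 0.7969 -2.676 ]
gap_right top [ 0.817  -0.5529]
roller side [-0.4222 -6.3644]
roller top [ 3.4158 -0.8653]
tube side [-3.7649  1.3799]
tube top [-4.9024  2.9447]
start_bar side [0.7714 2.9323]
start_bar top [-1.7217  3.5609]
(0.24, -0.115, 0.012) top [0.648  0.4449]
(-0.24, -0.115, 0.012) top [ 2.6037 -1.0369]
(-0.24, 0.115, 0.012) top [-1.0644  1.4433]
(0.24, 0.115, 0.012) top [ 1.1453 -0.5649]
(0.24, 0.115, 0.01) side [ 0.1402 11.0901]
(0.24, -0.115, 0.01) side [-0.0371  2.9517]
(-0.24, -0.115, 0.01) side [ 0.6958 -8.9352]
(-0.24, 0.115, 0.01) side [-3.4376 -2.8769]
```

```bash
sed -i "s/'zy'/'ZY'/" fit.py; python3 fit.py
```

```text
[ 0.5315 -0.0075  1.4809  0.052   0.1094 -0.157 ]
track side [ 0.2361 -0.2801]
track top [-1.5953 -0.5111]
gap_left side [-1.1731  4.0218]
gap_left top [ 1.495  -0.4552]
gap_right side [2.7225 0.0422]
gap_right top [0.9508 2.4078]
roller side [0.0049 0.7647]
roller top [-0.6847  1.815 ]
tube side [-0.5125  3.254 ]
tube top [ 0.5385 -1.3272]
start_bar side [ 1.5993 -0.5986]
start_bar top [-0.1544  1.1561]
(0.24, -0.115, 0.012) top [ 0.0807 -0.565 ]
(-0.24, -0.115, 0.012) top [-0.8172 -0.2576]
(-0.24, 0.115, 0.012) top [-0.1086 -0.5297]
(0.24, 0.115, 0.012) top [-0.0138 -0.5503]
(0.24, 0.115, 0.01) side [-1.9934  0.4968]
(0.24, -0.115, 0.01) side [-0.5439 -1.0676]
(-0.24, -0.115, 0.01) side [ 0.5496 -0.5918]
(-0.24, 0.115, 0.01) side [-0.5246 -0.7775]
```

```bash
cat > go.py <<'E'
from h import *
import sys
from scipy.linalg import logm,expm
np.set_printoptions(precision=4,suppress=True)
p=np.load('p.npy'); Mt=R.from_euler('ZY',[p[2],-.15]).as_matrix(); ot=np.array([p[0],p[1],.052])
Rg=Mt@np.diag([1,-1,-1.])
def hom(M,t): H=np.eye(4);H[:3,:3]=M;H[:3,3]=t;return H
def plan(x,y,z,N):
    s=env.get_state(); H=hom(q2R(s['orientation']),s['tcp_pos'])
    print('clock',s['clock'],'now in track',Mt.T@(np.array(s['tcp_pos'])-ot),'F track',Mt.T@np.array(s['wrist_force']),'gap',s['finger_gap'],'J',np.array(s['joint_pos']))
    G=hom(Rg,Mt@np.array([x,y,z])+ot)
    E=expm(logm(np.linalg.inv(H)@G).real/N)
    print('row x',N,E[:3,3]/.25,R.from_matrix(E[:3,:3]).as_rotvec()/np.pi)
    K=np.eye(4)
    for i in range(N):
        K=K@E
        if i%max(1,N//6)==0: print((H@K)[:3,3])
    print(G[:3,3])
if __name__=='__main__': plan(*map(float,sys.argv[1:4]),int(sys.argv[4]))
E
python3 go.py -.207 -.0555 .11 40
```

```text
clock 2.5 now in track [0.5464 0.4271 0.0988] F track [-0.0709 -0.5096 -0.6057] gap 0.08528603004595824 J [1.1614 0.3132 0.0461 1.3036 0.     1.4312]
row x 40 [-0.0961 -0.0137  0.0029] [-0.0008  0.001   0.011 ]
[0.1755 0.5445 0.2306]
[0.3007 0.4707 0.2244]
[0.4077 0.3728 0.2149]
[0.4921 0.255  0.2018]
[0.5502 0.1227 0.1853]
[ 0.5794 -0.0183  0.1653]
[ 0.5786 -0.1619  0.1423]
[ 0.5669 -0.2327  0.1298]
```

>>> {"op": "jog_arm", "data": {"increments": [[[-0.096, -0.0137, 0.003, -0.0008, 0.001, 0.011, 180], [-0.096, -0.0137, 0.003, -0.0008, 0.001, 0.011, 180], [-0.096, -0.0137, 0.003, -0.0008, 0.001, 0.011, 180], [-0.096, -0.0137, 0.003, -0.0008, 0.001, 0.011, 180], [-0.096, -0.0137, 0.003, -0.0008, 0.001, 0.011, 180], [-0.096, -0.0137, 0.003, -0.0008, 0.001, 0.011, 180], [-0.096, -0.0137, 0.003, -0.0008, 0.001, 0.011, 180], [-0.096, -0.0137, 0.003, -0.0008, 0.001, 0.011, 180], [-0.096, -0.0137, 0.003, -0.0008, 0.001, 0.011, 180], [-0.096, -0.0137, 0.003, -0.0008, 0.001, 0.011, 180], [-0.096, -0.0137, 0.003, -0.0008, 0.001, 0.011, 180], [-0.096, -0.0137, 0.003, -0.0008, 0.001, 0.011, 180], [-0.096, -0.0137, 0.003, -0.0008, 0.001, 0.011, 180], [-0.096, -0.0137, 0.003, -0.0008, 0.001, 0.011, 180], [-0.096, -0.0137, 0.003, -0.0008, 0.001, 0.011, 180], [-0.096, -0.0137, 0.003, -0.0008, 0.001, 0.011, 180], [-0.096, -0.0137, 0.003, -0.0008, 0.001, 0.011, 180], [-0.096, -0.0137, 0.003, -0.0008, 0.001, 0.011, 180], [-0.096, -0.0137, 0.003, -0.0008, 0.001, 0.011, 180], [-0.096, -0.0137, 0.003, -0.0008, 0.001, 0.011, 180]]]}}

```text
clock: 4.5
tcp_pos: [0.5045, 0.2339, 0.1989]
orientation: [-0.027, 0.463, 0.886, 0.029]
wrist_force: [-0.1, 0.6, -0.3]
finger_gap: 0.025
grip_force: 0.0
```

>>> {"op": "jog_arm", "data": {"increments": [[[-0.096, -0.0137, 0.003, -0.0008, 0.001, 0.011, 180], [-0.096, -0.0137, 0.003, -0.0008, 0.001, 0.011, 180], [-0.096, -0.0137, 0.003, -0.0008, 0.001, 0.011, 180], [-0.096, -0.0137, 0.003, -0.0008, 0.001, 0.011, 180], [-0.096, -0.0137, 0.003, -0.0008, 0.001, 0.011, 180], [-0.096, -0.0137, 0.003, -0.0008, 0.001, 0.011, 180], [-0.096, -0.0137, 0.003, -0.0008, 0.001, 0.011, 180], [-0.096, -0.0137, 0.003, -0.0008, 0.001, 0.011, 180], [-0.096, -0.0137, 0.003, -0.0008, 0.001, 0.011, 180], [-0.096, -0.0137, 0.003, -0.0008, 0.001, 0.011, 180], [-0.096, -0.0137, 0.003, -0.0008, 0.001, 0.011, 180], [-0.096, -0.0137, 0.003, -0.0008, 0.001, 0.011, 180], [-0.096, -0.0137, 0.003, -0.0008, 0.001, 0.011, 180], [-0.096, -0.0137, 0.003, -0.0008, 0.001, 0.011, 180], [-0.096, -0.0137, 0.003, -0.0008, 0.001, 0.011, 180], [-0.096, -0.0137, 0.003, -0.0008, 0.001, 0.011, 180], [-0.096, -0.0137, 0.003, -0.0008, 0.001, 0.011, 180], [-0.096, -0.0137, 0.003, -0.0008, 0.001, 0.011, 180], [-0.096, -0.0137, 0.003, -0.0008, 0.001, 0.011, 180], [0, 0, 0, 0, 0, 0, 180]]]}}

```text
clock: 6.5
tcp_pos: [0.5731, -0.2105, 0.1329]
orientation: [-0.05, 0.724, 0.686, 0.052]
wrist_force: [-0.2, 0.9, -0.4]
finger_gap: 0.025
grip_force: 0.0
```

```bash
python3 - <<'E'
from h import *
import go
np.set_printoptions(precision=4,suppress=True)
s=env.get_state(); c=cams.read_camera('wrist'); cv2.imwrite('pics/w1.png',c['pixels'][:,:,::-1])
m=np.array(c['mount']);M=q2R(s['orientation']);t=np.array(s['tcp_pos'])
print(m,c['fx'],c['cx'],c['cy'])
def wray(uv):
    v=np.array([(uv[0]-c['cx'])/c['fx'],(uv[1]-c['cy'])/c['fy']]);r=np.linalg.norm(v)
    d=np.r_[v/r*np.sin(r),np.cos(r)]
    return M@m[:3,3]+t,M@m[:3,:3]@d
for n,z in [('gap_right',0),('gap_left',0),('roller',.025),('tube',.025),('track',0)]:
    for l in spotter.landmark_of(n,'wrist')[:1]:
        o,d=wray(l['uv']); o=go.Mt.T@(o-go.ot); d=go.Mt.T@d
        print(n,np.round(l['uv']),round(l['conf'],2),onz((o,d),z))
E
python3 go.py -.207 -.0555 .11 4
```

```text
[[ 0.0014 -0.9644 -0.2643  0.0674]
 [ 1.      0.0018 -0.0016 -0.0001]
 [ 0.002  -0.2643  0.9644 -0.1432]
 [ 0.      0.      0.      1.    ]] 309.70691628693146 315.35694701025795 197.99080117661546
gap_right [311. 191.] 0.88 [-0.1804 -0.0549  0.    ]
gap_left [187. 183.] 0.84 [-0.1777  0.0559  0.    ]
roller [308. 160.] 0.83 [-0.1504 -0.0522  0.025 ]
tube [172. 156.] 0.56 [-0.1496  0.0573  0.025 ]
track [310. 187.] 0.25 [-0.1774 -0.0541  0.    ]
clock 6.8 now in track [-0.1801 -0.0602  0.1102] F track [ 0.0619  0.0665 -0.3644] gap 0.025177112653794635 J [-0.5409  0.4693  0.0287  1.1991  0.1281  1.0732]
row x 4 [-0.0267 -0.0054  0.0003] [-0.0005  0.0004  0.0033]
[ 0.5723 -0.2132  0.133 ]
[ 0.5706 -0.2197  0.132 ]
[ 0.5688 -0.2262  0.1309]
[ 0.5669 -0.2327  0.1298]
[ 0.5669 -0.2327  0.1298]
```

View pics/w1.png

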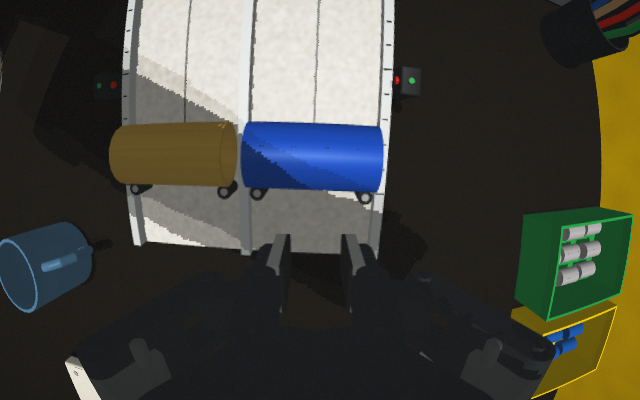

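The wrist view matches the fit to within about 3 mm: the roller is at about (312,157) and its studs are at (258,193) and (366,197). Next I back up, align and descend behind the roller.

>>> {"op": "jog_arm", "data": {"increments": [[[-0.027, -0.0054, 0, -0.0005, 0.0004, 0.0033, 180], [-0.027, -0.0054, 0, -0.0005, 0.0004, 0.0033, 180], [-0.027, -0.0054, 0, -0.0005, 0.0004, 0.0033, 180], [-0.027, -0.0054, 0, -0.0005, 0.0004, 0.0033, 180], [0, 0, 0, 0, 0, 0, 180], [0, 0, 0.04, 0, 0, 0, 180], [0, 0, 0.04, 0, 0, 0, 180], [0, 0, 0.04, 0, 0, 0, 180], [0, 0, 0.04, 0, 0, 0, 180], [0, 0, 0.04, 0, 0, 0, 180], [0, 0, 0.04, 0, 0, 0, 180], [0, 0, 0, 0, 0, 0, 180], [0, 0, 0, 0, 0, 0, 180]]]}}

```text
clock: 8.1
tcp_pos: [0.5673, -0.2249, 0.0702]
orientation: [-0.051, 0.736, 0.672, 0.055]
wrist_force: [0.6, -0.0, 0.4]
finger_gap: 0.0251
grip_force: 0.0
```

```bash
python3 go.py -.207 -.0545 .013 4
```

```text
clock 8.1 now in track [-0.2082 -0.0552  0.0499] F track [ 0.0635 -0.6289  0.3744] gap 0.025138039525371057 J [-0.575   0.5162 -0.0613  1.0642  0.1331  1.0822]
row x 4 [ 0.0012 -0.0007  0.0369] [-0.     -0.0001 -0.0001]
[ 0.5673 -0.2232  0.0612]
[ 0.5673 -0.2215  0.0521]
[ 0.5672 -0.2198  0.043 ]
[ 0.5672 -0.2181  0.0339]
[ 0.5672 -0.2181  0.0339]
```

>>> {"op": "jog_arm", "data": {"increments": [[[0.001, -0.001, 0.025, 0, 0, 0, 180], [0.001, -0.001, 0.025, 0, 0, 0, 180], [0.001, 0, 0.025, 0, 0, 0, 180], [0, 0, 0.025, 0, 0, 0, 180], [0, 0, 0.025, 0, 0, 0, 180], [0, 0, 0.02, 0, 0, 0, 180], [0, 0, 0, 0, 0, 0, 180], [0, 0, 0, 0, 0, 0, 180]]]}}

```text
clock: 8.9
tcp_pos: [0.5674, -0.2187, 0.0346]
orientation: [-0.051, 0.736, 0.672, 0.055]
wrist_force: [0.2, 0.2, -0.0]
finger_gap: 0.0251
grip_force: 0.0
```

```bash
python3 go.py -.187 -.0545 .012 4; python3 - <<'E'
from h import *
a=cams.read_camera('wrist')['pixels'][100:350,200:440];cv2.imwrite('pics/w2.png',cv2.resize(a[:,:,::-1],None,fx=2.4,fy=2.4))
E
```

```text
clock 8.9 now in track [-0.2075 -0.0548  0.0138] F track [ 0.2561 -0.1853 -0.0695] gap 0.025056717630215625 J [-0.5666  0.5432 -0.1121  0.9849  0.1337  1.0907]
row x 4 [ 0.0205 -0.0003  0.0018] [ 0.     -0.     -0.0001]
[ 0.5678 -0.2136  0.0349]
[ 0.5682 -0.2085  0.0353]
[ 0.5686 -0.2034  0.0356]
[ 0.569  -0.1983  0.0359]
[ 0.569  -0.1983  0.0359]
```

View pics/w2.png

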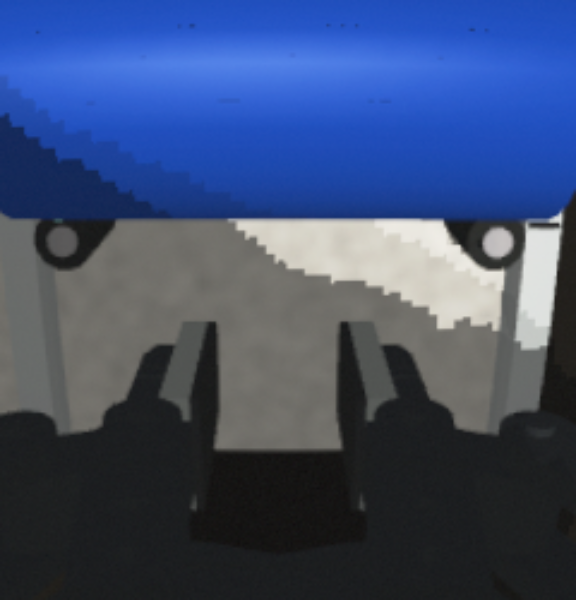

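The fingers are centred between the studs, clear of them and of the roller. I approach slowly.

>>> {"op": "jog_arm", "data": {"increments": [[[0.012, 0, 0, 0, 0, 0, 180], [0.012, 0, 0, 0, 0, 0, 180], [0.012, 0, 0, 0, 0, 0, 180], [0.012, 0, 0, 0, 0, 0, 180], [0.012, 0, 0, 0, 0, 0, 180], [0.012, 0, 0, 0, 0, 0, 180], [0.01, 0, 0, 0, 0, 0, 180], [0.01, 0, 0, 0, 0, 0, 180], [0.01, 0, 0, 0, 0, 0, 180], [0.01, 0, 0, 0, 0, 0, 180], [0.01, 0, 0, 0, 0, 0, 180], [0.01, 0, 0, 0, 0, 0, 180]]]}}

```text
clock: 10.15
tcp_pos: [0.5706, -0.1864, 0.0398]
orientation: [-0.05, 0.737, 0.672, 0.055]
wrist_force: [-0.4, -1.7, 1.6]
finger_gap: 0.025
grip_force: 0.8
```

```bash
python3 go.py -.120 -.0545 .013 20
```

```text
clock 10.15 now in track [-0.1745 -0.055   0.0141] F track [-1.4732  0.2593  1.8329] gap 0.024965142879604874 J [-0.5185  0.5191 -0.1392  0.9748  0.1366  1.1394]
row x 20 [ 0.0109 -0.0001  0.0002] [ 0. -0. -0.]
[ 0.5708 -0.1837  0.0402]
[ 0.5714 -0.1756  0.0413]
[ 0.5721 -0.1675  0.0423]
[ 0.5728 -0.1594  0.0434]
[ 0.5734 -0.1513  0.0444]
[ 0.5741 -0.1433  0.0455]
[ 0.5747 -0.1352  0.0466]
[ 0.5749 -0.1325  0.0469]
```

>>> {"op": "jog_arm", "data": {"increments": [[[0.014, 0, 0, 0, 0, 0, 180], [0.016, 0, 0, 0, 0, 0, 180], [0.016, 0, 0, 0, 0, 0, 180], [0.016, 0, 0, 0, 0, 0, 180], [0.016, 0, 0, 0, 0, 0, 180], [0.016, 0, 0, 0, 0, 0, 180], [0.016, 0, 0, 0, 0, 0, 180], [0.016, 0, 0, 0, 0, 0, 180], [0.016, 0, 0, 0, 0, 0, 180], [0.016, 0, 0, 0, 0, 0, 180], [0.016, 0, 0, 0, 0, 0, 180], [0.016, 0, 0, 0, 0, 0, 180], [0.016, 0, 0, 0, 0, 0, 180], [0.016, 0, 0, 0, 0, 0, 180], [0.016, 0, 0, 0, 0, 0, 180], [0.016, 0, 0, 0, 0, 0, 180], [0.016, 0, 0, 0, 0, 0, 180], [0.016, 0, 0, 0, 0, 0, 180], [0.014, 0, 0, 0, 0, 0, 180], [0.012, 0, 0, 0, 0, 0, 180]]]}}

```text
clock: 12.15
tcp_pos: [0.5775, -0.1092, 0.0514]
orientation: [-0.051, 0.736, 0.672, 0.056]
wrist_force: [-0.3, -2.4, 1.3]
finger_gap: 0.025
grip_force: 0.8
```

```bash
python3 go.py .038 -.0545 .013 36; python3 - <<'E'
from h import *
a=cams.read_camera('wrist')['pixels'];cv2.imwrite('pics/w3.png',a[:,:,::-1])
E
```

```text
clock 12.15 now in track [-0.0962 -0.0549  0.0139] F track [-2.203   0.0371  1.6295] gap 0.02504339621663626 J [-0.3975  0.4735 -0.1834  0.9595  0.1434  1.261 ]
row x 36 [ 0.0149 -0.0001  0.0001] [ 0. -0. -0.]
[ 0.5778 -0.1055  0.0519]
[ 0.5797 -0.0834  0.0551]
[ 0.5816 -0.0614  0.0583]
[ 0.5836 -0.0394  0.0615]
[ 0.5855 -0.0173  0.0647]
[0.5874 0.0047 0.0679]
[0.589  0.0231 0.0705]
```

View pics/w3.png

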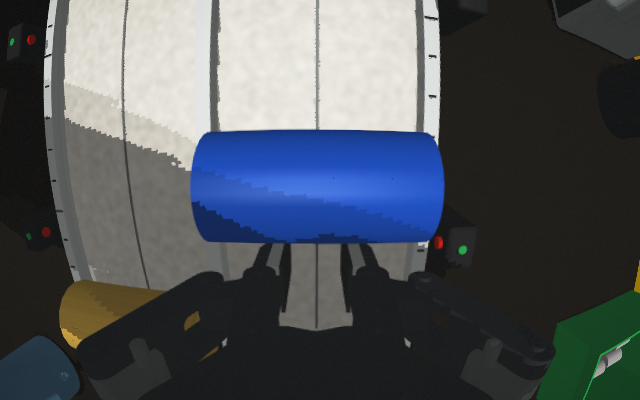

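The roller is square in its lane with both fingers on it, its lower edge at row 242. I keep pushing.

>>> {"op": "jog_arm", "data": {"increments": [[[0.014, 0, 0, 0, 0, 0, 180], [0.016, 0, 0, 0, 0, 0, 180], [0.016, 0, 0, 0, 0, 0, 180], [0.016, 0, 0, 0, 0, 0, 180], [0.016, 0, 0, 0, 0, 0, 180], [0.016, 0, 0, 0, 0, 0, 180], [0.016, 0, 0, 0, 0, 0, 180], [0.016, 0, 0, 0, 0, 0, 180], [0.016, 0, 0, 0, 0, 0, 180], [0.016, 0, 0, 0, 0, 0, 180], [0.016, 0, 0, 0, 0, 0, 180], [0.016, 0, 0, 0, 0, 0, 180], [0.016, 0, 0, 0, 0, 0, 180], [0.016, 0, 0, 0, 0, 0, 180], [0.016, 0, 0, 0, 0, 0, 180], [0.016, 0, 0, 0, 0, 0, 180], [0.016, 0, 0, 0, 0, 0, 180], [0.016, 0, 0, 0, 0, 0, 180], [0.016, 0, 0, 0, 0, 0, 180], [0.016, 0, 0, 0, 0, 0, 180]]]}}

```text
clock: 14.2
tcp_pos: [0.5846, -0.0309, 0.0633]
orientation: [-0.051, 0.737, 0.672, 0.055]
wrist_force: [0.7, -1.0, 0.8]
finger_gap: 0.0249
grip_force: 0.8
```

>>> {"op": "jog_arm", "data": {"increments": [[[0.016, 0, 0, 0, 0, 0, 180], [0.016, 0, 0, 0, 0, 0, 180], [0.016, 0, 0, 0, 0, 0, 180], [0.016, 0, 0, 0, 0, 0, 180], [0.016, 0, 0, 0, 0, 0, 180], [0.016, 0, 0, 0, 0, 0, 180], [0.014, 0, 0, 0, 0, 0, 180], [0.012, 0, 0, 0, 0, 0, 180], [0.01, 0, 0, 0, 0, 0, 180], [0.008, 0, 0, 0, 0, 0, 180]]]}}

```text
clock: 15.2
tcp_pos: [0.5878, 0.0034, 0.0686]
orientation: [-0.051, 0.736, 0.672, 0.056]
wrist_force: [-0.3, -1.3, 1.8]
finger_gap: 0.025
grip_force: 0.8
```

```bash
python3 go.py .048 -.0545 .013 36|head -2; python3 - <<'E'
from h import *
a=cams.read_camera('wrist')['pixels'];cv2.imwrite('pics/w4.png',a[:,:,::-1])
E
```

```text
clock 15.2 now in track [ 0.0182 -0.0551  0.014 ] F track [-1.0652  0.1978  1.9591] gap 0.024957849485279637 J [-0.2079  0.4361 -0.1967  0.9556  0.1493  1.4527]
row x 36 [ 0.0033 -0.0001  0.0001] [ 0. -0. -0.]
```

View pics/w4.png

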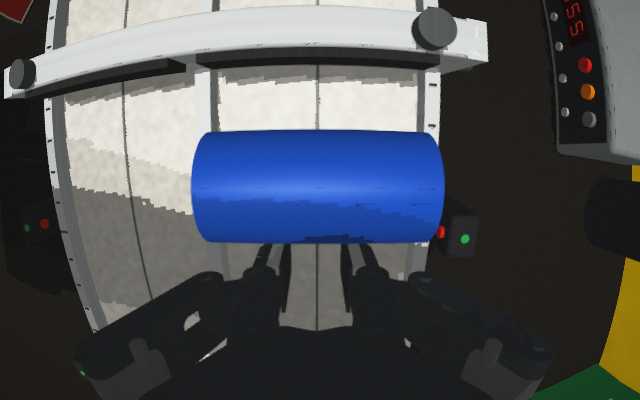

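The pad (bottom edge near row 67) is about 30–40 mm ahead of the roller (top edge at row 131). I advance more slowly.

>>> {"op": "jog_arm", "data": {"increments": [[[0.01, 0, 0, 0, 0, 0, 180], [0.01, 0, 0, 0, 0, 0, 180], [0.01, 0, 0, 0, 0, 0, 180], [0.01, 0, 0, 0, 0, 0, 180], [0.01, 0, 0, 0, 0, 0, 180], [0.01, 0, 0, 0, 0, 0, 180], [0.01, 0, 0, 0, 0, 0, 180], [0.01, 0, 0, 0, 0, 0, 180], [0.006, 0, 0, 0, 0, 0, 180], [0.006, 0, 0, 0, 0, 0, 180]]]}}

```text
clock: 16.25
tcp_pos: [0.5899, 0.026, 0.072]
orientation: [-0.051, 0.736, 0.672, 0.056]
wrist_force: [0.6, -1.7, 1.0]
finger_gap: 0.0254
grip_force: 0.8
```

```bash
python3 go.py .048 -.0545 .013 36|head -2; python3 - <<'E'
from h import *
a=cams.read_camera('wrist')['pixels'];cv2.imwrite('pics/w5.png',a[:,:,::-1])
E
```

```text
clock 16.25 now in track [ 0.0411 -0.0551  0.014 ] F track [-1.4462 -0.7489  1.2268] gap 0.025436082383332035 J [-0.169   0.433  -0.192   0.9574  0.1499  1.4921]
row x 36 [ 0.0008 -0.0001  0.0001] [ 0. -0. -0.]
```

View pics/w5.png

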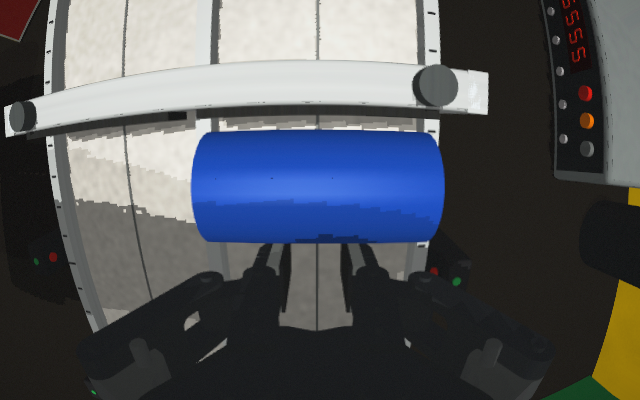

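The pad's lower edge is at row 116, so about 7 mm remains. I continue in 1 mm steps while watching the force.

>>> {"op": "jog_arm", "data": {"increments": [[[0.004, 0, 0, 0, 0, 0, 180], [0.004, 0, 0, 0, 0, 0, 180], [0.004, 0, 0, 0, 0, 0, 180], [0.004, 0, 0, 0, 0, 0, 180], [0.004, 0, 0, 0, 0, 0, 180], [0.004, 0, 0, 0, 0, 0, 180], [0, 0, 0, 0, 0, 0, 180]]]}}

```text
clock: 17.0
tcp_pos: [0.5904, 0.0318, 0.0729]
orientation: [-0.051, 0.736, 0.672, 0.055]
wrist_force: [0.9, -1.7, 0.5]
finger_gap: 0.0251
grip_force: 0.9
```

>>> {"op": "jog_arm", "data": {"increments": [[[0.004, 0, 0, 0, 0, 0, 180], [0.004, 0, 0, 0, 0, 0, 180], [0, 0, 0, 0, 0, 0, 180]]]}}

```text
clock: 17.3
tcp_pos: [0.5904, 0.0319, 0.073]
orientation: [-0.049, 0.737, 0.672, 0.054]
wrist_force: [-1.1, -7.9, 1.4]
finger_gap: 0.0252
grip_force: 4.0
```

>>> {"op": "jog_arm", "data": {"increments": [[[0.003, 0, 0, 0, 0, 0, 180], [0.003, 0, 0, 0, 0, 0, 180], [0, 0, 0, 0, 0, 0, 180]]]}}

```text
clock: 17.6
tcp_pos: [0.5904, 0.032, 0.073]
orientation: [-0.049, 0.737, 0.672, 0.053]
wrist_force: [-0.9, -11.9, -0.0]
finger_gap: 0.025
grip_force: 6.2
```

>>> {"op": "jog_arm", "data": {"increments": [[[0, 0, 0, 0, 0, 0, 180], [0, 0, 0, 0, 0, 0, 180], [0, 0, 0, 0, 0, 0, 180], [0, 0, 0, 0, 0, 0, 180], [0, 0, 0, 0, 0, 0, 180]]]}}

```text
clock: 18.1
tcp_pos: [0.5904, 0.032, 0.073]
orientation: [-0.049, 0.737, 0.671, 0.053]
wrist_force: [-1.4, -12.4, 0.2]
finger_gap: 0.0252
grip_force: 6.1
```

```bash
python3 - <<'E'
from h import *
a=cams.read_camera('wrist')['pixels'];cv2.imwrite('pics/w6.png',a[:,:,::-1])
E
```

```text
(no output)
```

View pics/w6.png

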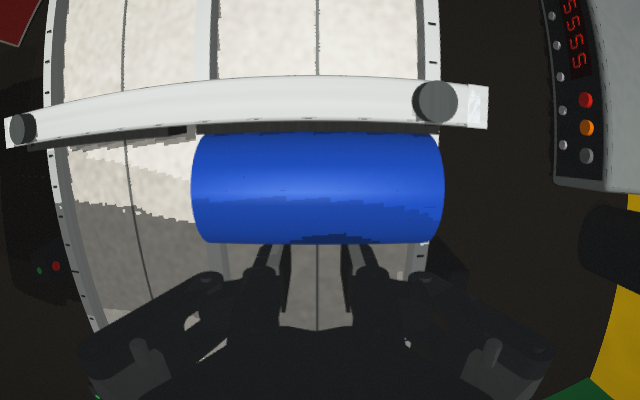

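The roller's top edge (row 133) lies square against the pad, both fingers are behind it, and the push is steady at 12 N.

```bash
python3 -c "
from workcell import ticket
print(ticket.hand_in())"
```

```text
the job is handed in; nothing more can be done
None
```

I pushed the blue roller up its lane until it sat square against the start bar, and handed the job in with the fingers still holding it there at a steady 12 N, about 18 s into the 48 s limit. No verdict came back.

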